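# Put the check weights back into their own nests

### The arm

A 7-joint arm with a two-finger parallel gripper is mounted at the origin on a cart in front of the work surface, level with it; the furniture and walls round the work are solid. World frame = base frame: x ahead of the robot, y to its left, z up, the work surface at z = 0. Lengths are in m, angles in rad, forces in N, time in s.
With the tool pointing down it reaches from about 0.425 to 0.95 m from the base axis. Payload 4.7 kg.
Tool frame: the origin (TCP) lies midway between the tips of the shut fingers; the grasp point (between the pads) lies manip.pinch_z behind it (manip.pinch_z is the distance from the TCP to the grasp point, in m); z points along the fingers, y is the direction in which the jaws open and shut (so a half turn about z gives the same grasp; the last joint's range is limited). The gripper opens to 85 mm and grips with 20 to 120 N. Pads are 22 mm wide; open, the fingers measure 114 mm over their backs; the gripper's body (76 mm by 85 mm) begins 54 mm behind the grasp point. The pads swing forward as they close: fully open they stand 13 mm farther back than shut.
Start: joints at [1.098, 0.469, -0.049, 1.532, 0.024, 1.141, -0.082], TCP at [0.29, -0.61, 0.231] pointing down, gripper open.
Joint ranges: [-2.59, 2.59], [-0.33, 1.99], [-1.39, 1.29], [0.1, 2.45], [-1.04, 4.18], [0.21, 1.99], [-2.66, 2.66]. Speed limits (rad/s): [2.57, 2.57, 3.14, 3.14, 3.14, 3.14, 3.14].

### API

Orientations are given as a 3x3 rotation matrix whose columns are the frame's x, y, z axes.
In Python, from workcell import manip gives the robot as it stands. Calls block until the motion is done:
- manip.movep(position, orientation): joint-space move of the TCP to a pose.
- manip.move_linear(position, attitude=None, vel=0.15, stop_force=None): straight line of the TCP; attitude=None keeps the orientation; vel is the mean speed in m/s. With stop_force (N) it stops when the force on the tool has changed by that much, and returns True; else False.
- manip.set_joints(angles): joint-space move.
- manip.command_gripper(opening, squeeze=None): opening from 0.0 (shut) to 1.0 (fully open); squeeze is the grip in N (None keeps the last); returns when the fingers have stopped.
- manip.pause(seconds).
- manip.ik(position, orientation): joint angles nearest the present ones, or None.
- manip.sense(): the state.
- manip.capture(name): name is "scene" or "top" or "wrist"; returns the picture (400x640x3 uint8, red, green, blue); there is no depth.
- manip.get_calibration(name): a dict with "mtx" (3x3 intrinsics, pixels), "k1" (the pictures are not rectified: a ray, as slopes to the right and down, at radius r is drawn at 1 + k1 r^2 times it, then the intrinsics apply), "rvec" (rotation vector, rad) and "tvec" (3), from world to camera coordinates, as OpenCV has them. Camera axes: x right, y down, z forward; pixel columns grow to the right and rows downward; lengths in m; the calibration is good to about 2 mm. A picture is of the moment at which its call begins: read the wrist's pose just before it. get_calibration takes no time and is no camera call; for the wrist camera it gives the pose at the moment of the call.
A pose or a line that the arm cannot do raises manip.MotionError and nothing moves.
- manip.sign_off(): hands the job in, once; it reports no verdict.
The state is a dict: "clock": time; "joint_pos": joint angles; "qd": joint speeds; "joint_torque": joint torques, N m; "position": TCP position; "eef_rot": TCP orientation; "wrist_force": force on the tool from outside, world axes, zero at the start; "ft_torque": the same for the moment, N m; "width": opening from 0.0 (shut) to 1.0 (fully open).
Only numpy, scipy, OpenCV 4.12 (cv2) and the standard library are available. Lean on these libraries where they do the work, as an engineer would, in place of code of your own. Each camera call takes 0.05 s, during which the arm holds its last target. There are 200 camera calls.

### The job

After the balance check somebody put the small and the medium weight away one nest too large, and left the large weight and the tweezers out on the bench. Put each of the three weights upright, all the way down, into the wooden nest made for its size, and lay the tweezers in both notches of their wooden rest, middle over middle. Set the weights down rather than dropping them, never let one tip over, and leave the petri dish and the timer where they are.

Things in the scene. Friction and masses are not known exactly. Their poses are not given: they have to be found in the camera images.
- weight_small_mid (a point): the smallest of three upright metal knob weights: body 22 mm across and 28 mm high, knob 14 mm across, 38 mm tall in all, 0.1 kg; starts standing on the floor of the medium nest. The point is on its axis, half-way up (19 mm over its foot); z is its axis, upward. In a nest its lowest 10 mm are below the rim, so take it by the knob and the top of the body, from above.
- weight_medium_mid (a point): the middle-sized of three upright metal knob weights: body 31 mm across and 31 mm high, knob 19 mm across, 43 mm tall in all, 0.2 kg; starts standing on the floor of the large nest. The point is on its axis, half-way up (21.5 mm over its foot); z is its axis, upward. In a nest its lowest 10 mm are below the rim, so take it by the knob and the top of the body, from above.
- weight_large_mid (a point): the largest of three upright metal knob weights: body 42 mm across and 41 mm high, knob 25 mm across, 56 mm tall in all, 0.5 kg; starts standing on the worktop. The point is on its axis, half-way up (28 mm over its foot); z is its axis, upward. In a nest its lowest 10 mm are below the rim, so take it by the knob and the top of the body, from above.
- nest_small: the smallest of three round light-wood cups with green lining, 47 mm across and 14 mm high, fixed. Its round well is 10 mm deep (floor 4 mm over the worktop) and tapers from 40 mm across at the rim to 28 mm at the floor; made for the 22 mm weight. Origin: centre of its underside, on the worktop; z up.
- nest_medium: the middle-sized of three round light-wood cups with green lining, 58 mm across and 14 mm high, fixed. Its round well is 10 mm deep (floor 4 mm over the worktop) and tapers from 50 mm across at the rim to 38 mm at the floor; made for the 31 mm weight. Origin: centre of its underside, on the worktop; z up.
- nest_large: the largest of three round light-wood cups with green lining, 70 mm across and 14 mm high, fixed. Its round well is 10 mm deep (floor 4 mm over the worktop) and tapers from 61 mm across at the rim to 49 mm at the floor; made for the 42 mm weight. Origin: centre of its underside, on the worktop; z up.
- tweezers_mid (a point): straight steel tweezers lying flat on the worktop, 122 mm long (along its y), 12 mm wide (x), 8 mm high, 20 g. The point is its centre, 4 mm over its underside. Either end may point either way.
- tweezer_rest: light-wood rest for the tweezers, fixed: base board 46 (x) by 96 (y) by 8 mm high, two notched cheeks 11 mm thick at y = -37 and +37 mm, 24.5 mm high. The notches, lined green, have their floor 16 mm over the worktop, 20 mm wide there, wider above; the tweezers lie in both, along y. Fingers have 63 mm (y) between the cheeks. Origin: centre of its underside, on the worktop.
- petri_dish: bystander: clear round dish, 92 mm across, 14 mm high, behind the nests. Origin: centre of its underside.
- timer: bystander: white square timer, 68 mm a side, 19 mm high, to the right. Origin: centre of its underside.

How it is judged:
By the outcome, as a careful person would: the job done as asked, in the order asked, and still so for the second after the job is handed in, with the robot touching nothing.
It also fails if it takes over 102 s, if anything falls off the work surface, if the arm or the gripper's body presses on something with over 40 N, if the wrist force passes 120 N, or if a joint passes its speed limit or range.

## Working session

There is one attempt and no reset: what is moved stays moved. The work goes in short steps, each a Python script; the robot and the scene stay as the last script left them, time stands still between calls to the robot, and variables do not carry over. Pictures are saved under pics/ and viewed, about 12 in all and at most 16, crops included, and the job is handed in when it is done.

```bash
mkdir -p pics; ls; python3 - <<'E'
from workcell import manip
import cv2
s=manip.sense();print(s['clock'],s['position'],s['width'],manip.pinch_z)
for n in("scene","top"):
    im=manip.capture(n);cv2.imwrite(f"pics/{n}0.png",im[...,::-1]);c=manip.get_calibration(n);print(n,c)
E
```

```text
pics
0.0 [ 0.28958941 -0.60909334  0.23026386] 1.0014627409283707 0.0187
scene {'mtx': array([[404.15954105,   0.        , 323.27734989],
       [  0.        , 404.15954105, 204.02034424],
       [  0.        ,   0.        ,   1.        ]]), 'k1': -0.005673390923220083, 'rvec': array([ 1.88833828, -1.15246609,  0.59522559]), 'tvec': array([-0.50295638,  0.27332389,  0.55987224])}
top {'mtx': array([[483.53600535,   0.        , 318.12000385],
       [  0.        , 483.53600535, 195.51272202],
       [  0.        ,   0.        ,   1.        ]]), 'k1': -0.11887835991408519, 'rvec': array([ 2.0495253 , -2.16816872,  0.23620457]), 'tvec': array([-0.24272434,  0.59260773,  1.09003688])}
```

View pics/top0.png

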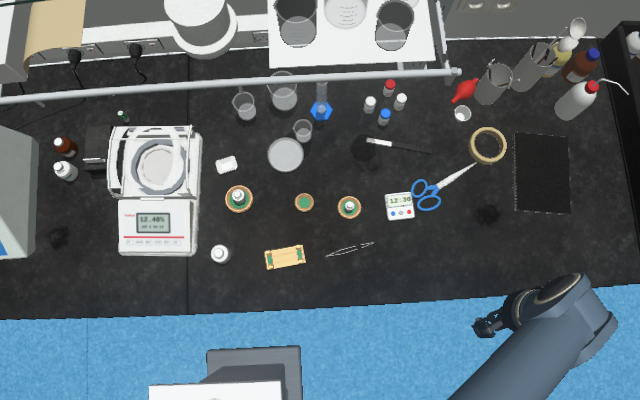

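View pics/scene0.png

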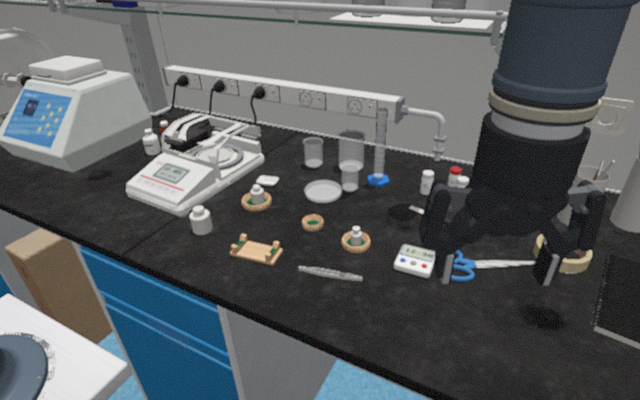

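The top view shows the large nest holding the medium weight at about (238,198), the empty small nest (304,202) and the medium nest holding the small weight (348,207). The large weight is at (220,254), the rest at (285,257), the tweezers at (350,249), the dish at (286,155) and the timer at (400,206). I'll enlarge it next.

```bash
cat > h.py <<'E'
import numpy as np, cv2
def pix2w(c,uv,z):
    K=c['mtx'];n=((np.array(uv,float)-K[:2,2])/K[0,0]); s=n.copy()
    for _ in range(20): s=n/(1+c['k1']*(s@s))
    R=cv2.Rodrigues(np.array(c['rvec']))[0];o=-R.T@c['tvec'];d=R.T@np.r_[s,1]
    return o+d*(z-o[2])/d[2]
def w2pix(c,P):
    R=cv2.Rodrigues(np.array(c['rvec']))[0];p=R@np.array(P)+c['tvec'];s=p[:2]/p[2]
    return c['mtx'][:2,:2]@(s*(1+c['k1']*(s@s)))+c['mtx'][:2,2]
def crop(src,dst,x0,y0,w,h,f):
    im=src if not isinstance(src,str) else cv2.imread(src)
    im=cv2.resize(im[y0:y0+h,x0:x0+w],None,fx=f,fy=f,interpolation=cv2.INTER_CUBIC)
    for u in range((x0+19)//20*20,x0+w,20):
        cv2.line(im,(int((u-x0+.5)*f),0),(int((u-x0+.5)*f),6),(0,255,255),1);cv2.putText(im,str(u),(int((u-x0)*f),18),0,.4,(0,255,255),1)
    for v in range((y0+19)//20*20,y0+h,20):
        cv2.line(im,(0,int((v-y0+.5)*f)),(6,int((v-y0+.5)*f)),(0,255,255),1);cv2.putText(im,str(v),(8,int((v-y0+.5)*f)+4),0,.4,(0,255,255),1)
    cv2.imwrite(dst,im)
E
python3 - <<'E'
from h import *
from workcell import manip
crop("pics/top0.png","pics/top0c.png",200,175,200,100,4)
c=manip.get_calibration("top")
for n,uv,z in [("Lnest",(238.5,198.5),.014),("Snest",(304,202),.014),("Mnest",(348.5,207.5),.014),("Lw",(220,253),.056),("rest",(285,257),.012),("tw",(350,249),.004),("dish",(286,155),.014),("timer",(400,206),.019)]:
    print(n,pix2w(c,uv,z).round(4))
E
```

```text
Lnest [ 0.5927 -0.0772  0.014 ]
Snest [ 0.5746 -0.2403  0.014 ]
Mnest [ 0.5545 -0.3499  0.014 ]
Lw [ 0.4542 -0.0368  0.056 ]
rest [ 0.4409 -0.1871  0.012 ]
tw [ 0.4524 -0.3472  0.004 ]
dish [ 0.6992 -0.2006  0.014 ]
timer [ 0.55   -0.4776  0.019 ]
```

View pics/top0c.png

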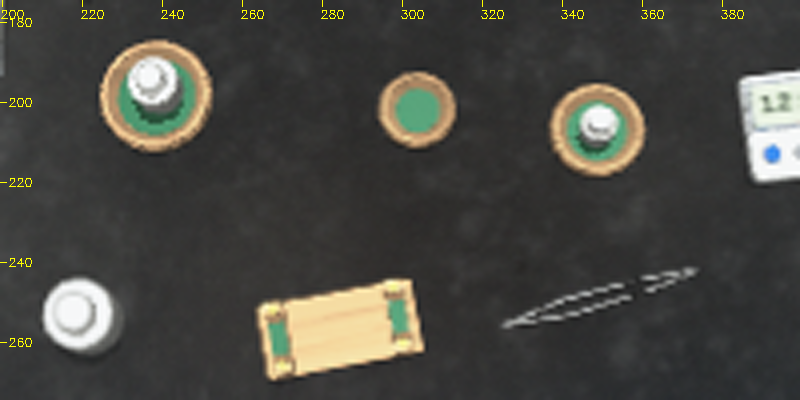

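```bash
cat >> h.py <<'E'
def Rj(a):  # tool down, jaws along world angle a
    c,s=np.cos(a),np.sin(a);return np.array([[-s,c,0],[c,s,0],[0,0,-1.]])
E
python3 - <<'E'
from h import *
from workcell import manip
print(manip.sense()['eef_rot'].round(3).tolist())
for a in np.arange(-180,180,30):
    q=manip.ik([.48,-.19,.3],Rj(np.radians(a)));print(a,None if q is None else np.round(q,2))
a=np.arctan2(*manip.sense()['eef_rot'][1::-1,1])
manip.movep([.46,-.19,.33],Rj(-np.pi/2) if a<0 else Rj(np.pi/2))
c=manip.get_calibration("wrist");im=manip.capture("wrist");cv2.imwrite("pics/w1.png",im[...,::-1])
import pickle;pickle.dump(c,open("w1.pkl","wb"))
R=cv2.Rodrigues(c['rvec'])[0];print(-R.T@c['tvec'],R[2],c['k1'],c['mtx'][0],manip.sense()['clock'])
E
```

```text
[[0.903, 0.429, -0.001], [0.429, -0.903, 0.002], [-0.0, -0.002, -1.0]]
-180 [-0.63  0.24  1.12  1.86 -0.23  1.19 -2.57]
-150 [ 0.35  0.15 -0.06  1.81  0.01  1.18 -2.33]
-120 [ 0.41  0.16 -0.13  1.81  0.02  1.18 -1.82]
-90 [ 0.48  0.16 -0.22  1.8   0.04  1.18 -1.31]
-60 [ 0.55  0.17 -0.29  1.8   0.05  1.18 -0.8 ]
-30 [ 0.63  0.18 -0.39  1.8   0.07  1.18 -0.3 ]
0 [ 0.72  0.19 -0.48  1.79  0.09  1.19  0.2 ]
30 [ 0.78  0.2  -0.56  1.79  0.11  1.19  0.71]
60 [ 0.85  0.21 -0.64  1.79  0.13  1.19  1.21]
90 [ 0.92  0.22 -0.73  1.78  0.16  1.2   1.71]
120 [ 1.23  0.35 -1.17  1.77  0.34  1.25  2.07]
150 [ 1.23  0.35 -1.17  1.77  0.34  1.25  2.59]
[ 0.54417048 -0.1906153   0.47230656] [-3.27205019e-01  4.45177835e-04 -9.44953267e-01] -0.03841329420760563 [302.87898812   0.         319.22935277] 1.8417
```

View pics/w1.png

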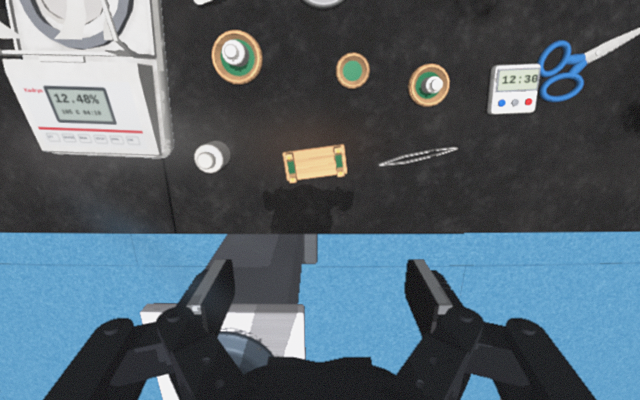

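The camera looks back toward the base, so I'll view from farther forward and lower.

```bash
python3 - <<'E'
from h import *
from workcell import manip
import pickle
manip.movep([.58,-.20,.20],Rj(-np.pi/2))
c=manip.get_calibration("wrist");im=manip.capture("wrist")[...,::-1];cv2.imwrite("pics/w2.png",im)
pickle.dump(c,open("w2.pkl","wb"));ct=manip.get_calibration("top")
P=lambda uv,z:w2pix(c,pix2w(ct,uv,z))
for n,uv,z in [("Ln",(238.5,198.5),.014),("Sn",(304,202),.014),("Mn",(348.5,207.5),.014),("Lw",(218.5,252.5),.056),("rest",(285,257),.012),("tw",(350,249),.004)]: print(n,P(uv,z).round(1))
crop(im.copy(),"pics/w2c.png",150,70,400,240,2)
print(manip.sense()['clock'])
E
```

```text
Ln [208.6 163. ]
Sn [355.  178.6]
Mn [449.1 195.6]
Lw [172.4 290. ]
rest [309.1 279.4]
tw [432.7 267.9]
2.6333
```

View pics/w2c.png

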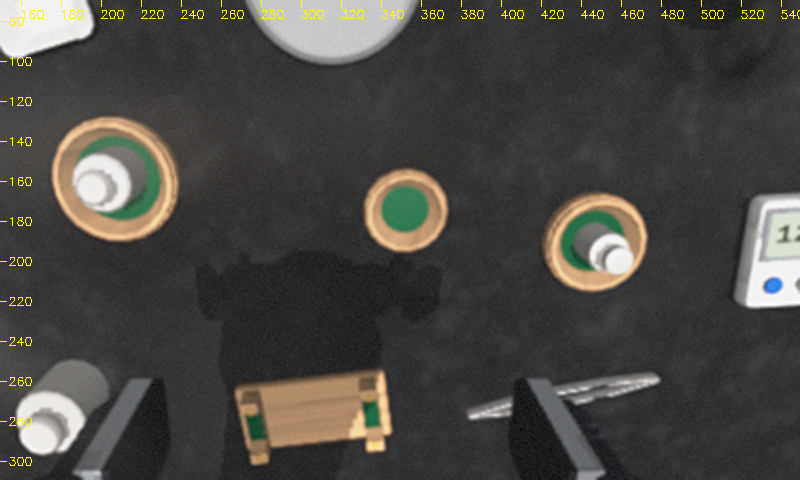

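```bash
cat > loc.py <<'E'
from h import *
from workcell import manip
from scipy.optimize import least_squares
import pickle
cw=pickle.load(open("w2.pkl","rb"));ct=manip.get_calibration("top")
t=np.linspace(0,2*np.pi,60)
def cyl(x,y,D,h): return np.array([[x+D/2*np.cos(a),y+D/2*np.sin(a),z] for a in t for z in(0,h)])
def hullcen(pts):
    m=cv2.moments(cv2.convexHull(np.float32(pts)));return np.array([m['m10'],m['m01']])/m['m00'],m['m00']
for nm,c,f in(("top",ct,"pics/top0.png"),("wrist",cw,"pics/w2.png")):
    im=cv2.imread(f);hsv=cv2.cvtColor(im,cv2.COLOR_BGR2HSV)
    m=((hsv[...,1]>70)&(hsv[...,2]>60)&(hsv[...,0]>8)&(hsv[...,0]<85)).astype(np.uint8)
    n,lab,st,cen=cv2.connectedComponentsWithStats(m)
    for k,(x,y),D in(("L",(.59,-.077),.07),("S",(.572,-.24),.047),("M",(.552,-.35),.058)):
        p=w2pix(c,[x,y,.014]);i=min([i for i in range(1,n) if st[i,4]>60],key=lambda i:np.linalg.norm(cen[i]-p))
        o,A=hullcen(np.argwhere(lab==i)[:,::-1])
        g=lambda q:hullcen([w2pix(c,P) for P in cyl(*q,D,.014)])
        r=least_squares(lambda q:g(q)[0]-o,[x,y],diff_step=1e-3);print(nm,k,r.x.round(4),"area",A,g(r.x)[1].round())
for n,a,b,z in(("m",(197.5,163.5),(237.3,194.2),.047),("s",(460,201),(349.5,205.8),.042),("l",(171.5,287),(218.4,252.8),.056),("tw1",(385,278),(325,256),.004),("tw2",(479.5,259),(374,242),.004)):
    print(n,pix2w(cw,a,z)[:2].round(4),pix2w(ct,b,z)[:2].round(4))
E
python3 loc.py
```

```text
Traceback (most recent call last):
  File "loc.py", line 18, in <module>
    r=least_squares(lambda q:g(q)[0]-o,[x,y],diff_step=1e-3);print(nm,k,r.x.round(4),"area",A,g(r.x)[1].round())
                                                                                              ^^^^^^^^^^^^^^^
AttributeError: 'float' object has no attribute 'round'
```

```bash
sed -i 's/g(r.x)\[1\].round()/g(r.x)[1]/' loc.py; python3 loc.py
```

```text
top L [ 0.5943 -0.0764] area 590.5 631.4557309860829
top S [ 0.5759 -0.2395] area 278.5 292.2922827678267
top M [ 0.557 -0.351] area 424.5 440.853547021281
wrist L [ 0.595  -0.0744] area 3139.5 3264.2213109774166
wrist S [ 0.5771 -0.2378] area 1397.0 1425.4771372717805
wrist M [ 0.5581 -0.3492] area 2045.5 2114.284828898497
m [ 0.5994 -0.0782] [ 0.5962 -0.0796]
s [ 0.5577 -0.3498] [ 0.5532 -0.3505]
l [ 0.4596 -0.0329] [ 0.4549 -0.033 ]
tw1 [ 0.4375 -0.2861] [ 0.4387 -0.2847]
tw2 [ 0.465  -0.4067] [ 0.4662 -0.4076]
```

```bash
cat >> h.py <<'E'
from workcell import manip
D=np.radians
def st(tag): s=manip.sense();print(tag,s['position'].round(4),"w",round(s['width'],3),"F",s['wrist_force'].round(1),"t",round(s['clock'],1))
def pick(xy,z,angs,open_=1.0,grip=40,up=.10):
    manip.command_gripper(open_)
    manip.movep([*xy,z+.09],Rj(D(angs[0])))
    print("hit",manip.move_linear([*xy,z],vel=.12,stop_force=8))
    for i,a in enumerate(angs):
        if i: manip.command_gripper(open_); manip.move_linear([*xy,z],Rj(D(a)),vel=.1)
        manip.command_gripper(0,20 if i<len(angs)-1 else grip); st("closed")
    manip.move_linear([*xy,z+up],vel=.12); st("lifted")
def shot(name,box=None,f=2):
    im=manip.capture("wrist")[...,::-1].copy()
    crop(im,name,*(box or (0,0,640,400)),f if box else 1)
E
python3 - <<'E'
from h import *
pick((.557,-.350),.017,(-90,0))
manip.movep([.5765,-.2387,.075],Rj(0))
st("over S");shot("pics/s1.png")
E
```

```text
hit False
closed [ 0.5571 -0.35    0.0173] w 0.241 F [-0.3  0.9  3.2] t 5.1
closed [ 0.5572 -0.35    0.0173] w 0.229 F [-0.3  0.5  1.2] t 8.1
lifted [ 0.5563 -0.3498  0.1161] w 0.225 F [-0.5 -0.  -1. ] t 9.1
over S [ 0.5762 -0.2373  0.0739] w 0.225 F [ 0.2 -0.3 -0.6] t 9.6
```

View pics/s1.png

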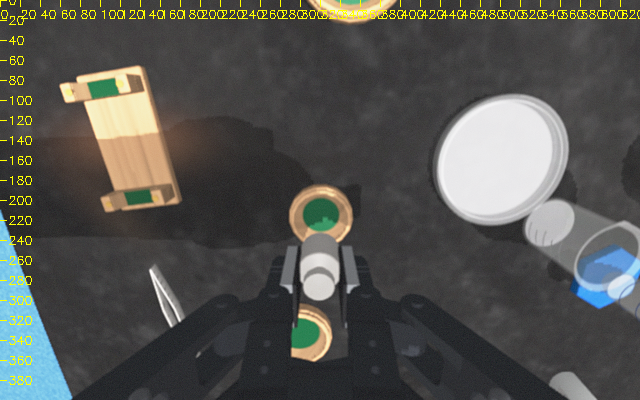

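The small weight is held upright between the pads. The small nest's rim is centred at about (321,215), in line with the pads. I'll set it down now.

```bash
cat >> h.py <<'E'
def place(xy,z,a,open_=.6,vel=.04):
    manip.move_linear([*xy,z+.014],Rj(D(a)),vel=.1); manip.pause(.2); st("above")
    print("contact",manip.move_linear([*xy,z-.003],vel=vel,stop_force=4)); st("down")
def release(open_=.6,up=.09):
    manip.command_gripper(open_); p=manip.sense()['position'];manip.move_linear([p[0],p[1],p[2]+up],vel=.15); st("released")
E
python3 - <<'E'
from h import *
c=manip.get_calibration("wrist");print(w2pix(c,[.5765,-.2387,.014]))
place((.5765,-.2387),.0173,0)
E
```

```text
[319.62785301 217.74313314]
above [ 0.5771 -0.2388  0.0321] w 0.227 F [-0.1 -0.4 -1.1] t 10.4
contact True
down [ 0.5767 -0.2388  0.0172] w 0.226 F [-1.   0.9  4.8] t 10.8
```

```bash
python3 - <<'E'
from h import *
release()
manip.movep([.5765,-.2387,.13],Rj(D(-60)))
pick((.597,-.0785),.0165,(-90,-150))
manip.movep([.5576,-.350,.085],Rj(D(-90)))
manip.pause(.2);st("over M");shot("pics/m1.png")
c=manip.get_calibration("wrist");print(w2pix(c,[.5576,-.350,.014]),w2pix(c,[.5765,-.2387,.042]))
E
```

```text
released [ 0.5751 -0.2388  0.1058] w 0.602 F [-0.   0.1 -1.3] t 12.0
hit False
closed [ 0.5973 -0.0783  0.017 ] w 0.353 F [-0.7  0.9  3.7] t 15.5
closed [ 0.5975 -0.0785  0.0168] w 0.35 F [0.3 0.8 2.7] t 17.8
lifted [ 0.5962 -0.0784  0.1156] w 0.347 F [ 0.5 -0.4 -2.2] t 18.8
over M [ 0.5584 -0.3485  0.0851] w 0.342 F [-0.2 -0.2 -2.7] t 20.2
[321.60657614 212.85041754] [153.02700625 201.32446639]
```

View pics/m1.png

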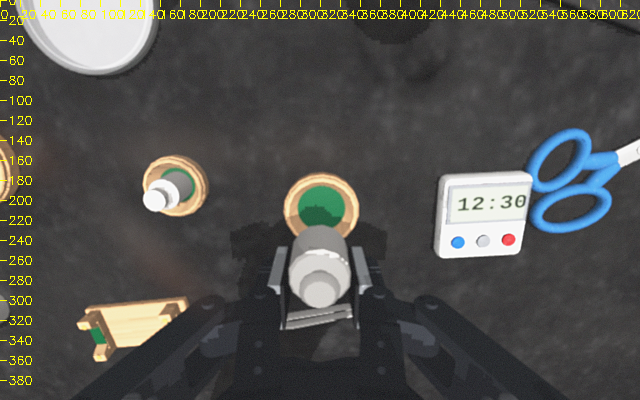

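Small weight is upright in its nest: knob at (154,201), predicted (153,201). The medium nest is centred at about (321,212), predicted (321.6,212.9).

```bash
python3 - <<'E'
from h import *
place((.5576,-.350),.0168,-90)
release()
pick((.457,-.033),.0135,(-150,),open_=.75,grip=60,up=.09)
manip.movep([.5947,-.0754,.09],Rj(D(-120)))
manip.pause(.2);st("over L");shot("pics/l1.png")
c=manip.get_calibration("wrist");print(w2pix(c,[.5947,-.0754,.014]),w2pix(c,[.5576,-.350,.047]))
E
```

```text
above [ 0.5582 -0.3503  0.0317] w 0.337 F [-0.4 -0.3 -2.5] t 21.2
contact True
down [ 0.5578 -0.3505  0.0167] w 0.342 F [-0.3 -0.1  2.3] t 21.6
released [ 0.5561 -0.3493  0.105 ] w 0.598 F [-0.6  0.7  0.3] t 22.6
hit False
closed [ 0.458  -0.0329  0.0147] w 0.475 F [-0.4  0.5  5.4] t 25.5
lifted [ 0.4561 -0.033   0.1028] w 0.476 F [-0.  -0.1 -4.7] t 26.4
over L [ 0.5935 -0.0747  0.0897] w 0.47 F [-0.2 -0.1 -4.8] t 27.2
[320.01118316 207.98770067] [736.5938575   67.03546138]
```

View pics/l1.png

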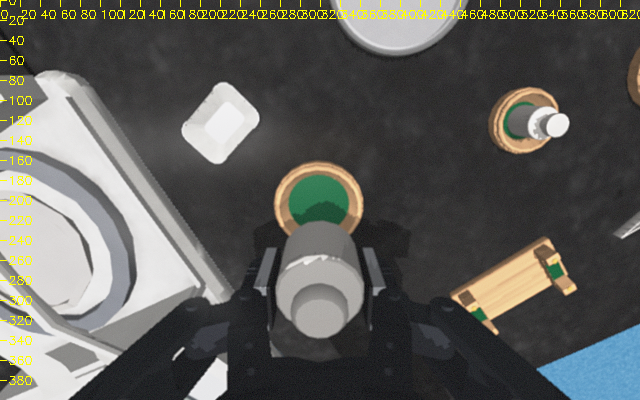

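```bash
python3 - <<'E'
from h import *
c=manip.get_calibration("wrist");s=manip.sense();p=s['position'];x=s['eef_rot'][:,0]
for d in(-.003,0,.003): print(d,w2pix(c,p+[0,0,.0415]+d*x))
E
```

```text
-0.003 [320.35865725 318.620774  ]
0 [320.37224993 312.70423155]
0.003 [320.38604076 306.68190074]
```

Knob at row 311, predicted 312.7, so the grip is off centre by less than 1 mm. Next I set the large weight down.

```bash
python3 - <<'E'
from h import *
place((.5947,-.0754),.0182,-120)
release(.75)
manip.movep([.57,-.24,.15],Rj(-np.pi/2));manip.pause(.2)
c=manip.get_calibration("wrist");import pickle;pickle.dump(c,open("w3.pkl","wb"))
im=manip.capture("wrist")[...,::-1].copy();cv2.imwrite("pics/w3.png",im);crop(im,"pics/w3c.png",110,110,400,200,2)
for P in([.5947,-.0754,.06],[.5576,-.350,.047],[.5765,-.2387,.042]):print(w2pix(c,P))
st("")
E
```

```text
above [ 0.5953 -0.0755  0.033 ] w 0.471 F [-0.2  0.4 -5. ] t 28.2
contact True
down [ 0.5948 -0.0759  0.0185] w 0.472 F [-0.4  0.4  2.7] t 28.6
released [ 0.5927 -0.0752  0.1067] w 0.751 F [-0.2  0.8 -0.6] t 29.7
[118.37197867 174.40909008]
[448.61838154 212.92509384]
[321.57738387 190.01197958]
 [ 0.5704 -0.2379  0.1495] w 0.748 F [-0.   0.9  0.4] t 30.7
```

View pics/w3c.png

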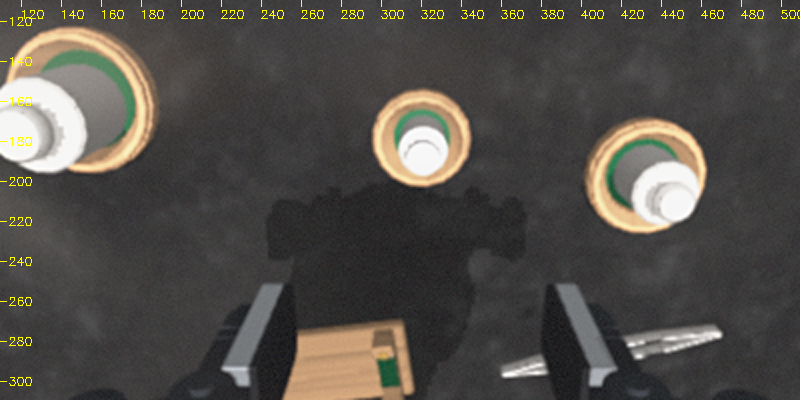

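All three weights are upright and seated. Knobs are at (448,211), predicted (449,213); (321,188), predicted (322,190); and the large one at about (121,178), half cut off by the crop. Next is a view of the rest and tweezers with the fingers shut.

```bash
python3 - <<'E'
from h import *
import pickle
manip.command_gripper(0.0)
manip.movep([.54,-.265,.14],Rj(-np.pi/2));manip.pause(.2)
c=manip.get_calibration("wrist");pickle.dump(c,open("w4.pkl","wb"))
im=manip.capture("wrist")[...,::-1].copy();cv2.imwrite("pics/w4.png",im);crop(im,"pics/w4c.png",150,190,400,140,2)
st("")
E
```

```text
[ 0.5408 -0.2643  0.1403] w -0.004 F [-0.7  0.1  0.4] t 31.8
```

View pics/w4c.png

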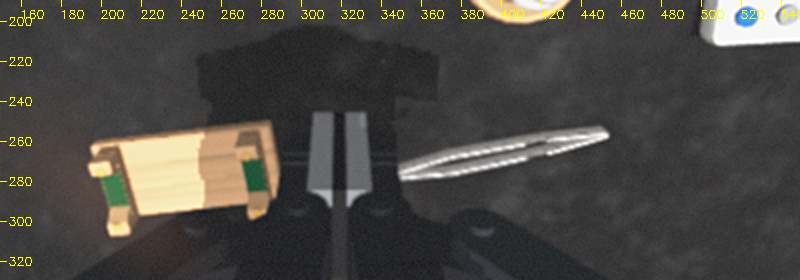

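```bash
cat > rest.py <<'E'
from h import *
import pickle
ct=manip.get_calibration("top");cw=pickle.load(open("w4.pkl","rb"))
def rep(n,a,b):
    d=a-b;print(n,"mid",((a+b)/2)[:2].round(4),"len",np.linalg.norm(d).round(4),"ang",np.degrees(np.arctan2(d[1],d[0])).round(2))
for z in(.016,.024):
    rep(f"top green {z}",pix2w(ct,(269.75,259.75),z),pix2w(ct,(299.75,254),z))
    rep(f"wrist green {z}",pix2w(cw,(208,284.5),z),pix2w(cw,(278,279),z))
rep("wrist +x edge z0",pix2w(cw,(196,261.5),0),pix2w(cw,(285,250.5),0))
print("top cen",pix2w(ct,(285.1,257.1),.012)[:2])
rep("tw",pix2w(cw,(350,278),.004),pix2w(cw,(453.5,257),.004))
R=cv2.Rodrigues(ct['rvec'])[0];print("top cam",-R.T@ct['tvec'])
def model(x,y,a):
    c,s=np.cos(a),np.sin(a);ux=np.array([s,-c]);uy=np.array([c,s])  # uy: rest y axis at angle a
    L=[]
    def box(x0,x1,y0,y1,z0,z1):
        q=[(x0,y0),(x1,y0),(x1,y1),(x0,y1)]
        for i in range(4):
            for za,zb,j in((z0,z0,i+1),(z1,z1,i+1),(z0,z1,i)):
                f=lambda p,z:np.r_[np.array([x,y])+p[0]*ux+p[1]*uy,z]
                L.append((f(q[i],za),f(q[j%4],zb)))
    box(-.023,.023,-.048,.048,0,.008)
    for k in(-.037,.037): box(-.01,.01,k-.0055,k+.0055,.016,.016)
    return L
def overlay(f,c,pose,box,sc,dst):
    x0,y0,w,h=box;im=cv2.resize(cv2.imread(f)[y0:y0+h,x0:x0+w],None,fx=sc,fy=sc,interpolation=cv2.INTER_CUBIC)
    for p,q in model(*pose):
        P=[tuple(int(v) for v in ((w2pix(c,r)-[x0,y0]+.5)*sc)) for r in(p,q)];cv2.line(im,*P,(255,0,255),1)
    return im
if __name__=="__main__":
    import sys
    pose=(float(sys.argv[1]),float(sys.argv[2]),D(float(sys.argv[3])))
    a=overlay("pics/w4.png",cw,pose,(185,235,110,80),7,0);b=overlay("pics/top0.png",ct,pose,(258,238,55,40),10,0)
    b=cv2.resize(b,(385,280))
    cv2.imwrite("pics/ov.png",np.vstack([a[:300],cv2.copyMakeBorder(b,0,0,0,a.shape[1]-385,0)]))
E
python3 rest.py .441 -.187 -78
```

```text
top green 0.016 mid [ 0.4409 -0.1868] len 0.0741 ang 97.76
wrist green 0.016 mid [ 0.4421 -0.1846] len 0.0739 ang 95.68
top green 0.024 mid [ 0.4401 -0.1873] len 0.0736 ang 97.76
wrist green 0.024 mid [ 0.4476 -0.187 ] len 0.0717 ang 95.68
wrist +x edge z0 mid [ 0.4632 -0.1797] len 0.0973 ang 98.2
top cen [ 0.44067874 -0.18733975]
tw mid [ 0.4518 -0.351 ] len 0.1112 ang 103.17
top cam [ 0.32998185 -0.26150899  1.19205891]
```

```bash
python3 rest.py .4415 -.186 97.5 >/dev/null
```

```text
(no output)
```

View pics/ov.png

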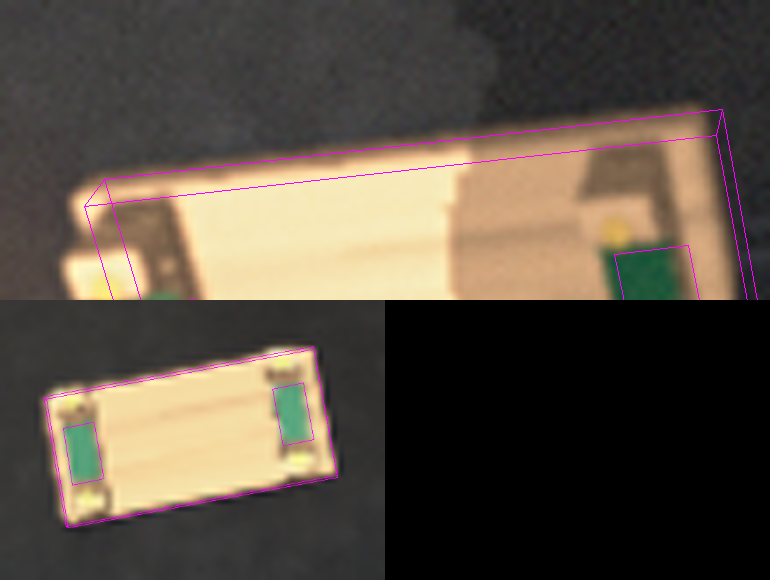

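Rest model fits both pictures to about 1.5 mm. I'll use rest (0.442, -0.1855) with its axis at 97.7°, and tweezers (0.4515, -0.346) at 102.8°.

```bash
python3 - <<'E'
from h import *
import pickle
pick((.4515,-.346),.003,(12.8,),open_=.4,grip=30,up=.10)
manip.movep([.442,-.1855,.10],Rj(D(7.7)));manip.pause(.2);st("over rest")
c=manip.get_calibration("wrist");pickle.dump(c,open("w5.pkl","wb"));s=manip.sense();p=s['position'];x=s['eef_rot'][:,0]
im=manip.capture("wrist")[...,::-1].copy();cv2.imwrite("pics/w5.png",im);crop(im,"pics/w5c.png",180,130,280,270,2)
for d in(-.061,0,.061):print(d,w2pix(c,p+[0,0,.001]+d*x))
u=np.array([np.cos(D(97.7)),np.sin(D(97.7)),0])
for d in(-.037,.037):print("notch",w2pix(c,np.array([.442,-.1855,.016])+d*u))
E
```

```text
hit False
closed [ 0.4521 -0.3464  0.0039] w 0.115 F [-0.8  0.5  5.5] t 35.0
lifted [ 0.4508 -0.3457  0.1022] w 0.114 F [ 0.7  0.  -0.1] t 36.0
over rest [ 0.4421 -0.1869  0.0998] w 0.116 F [-0.3  0.2  0.2] t 36.9
-0.061 [319.03398082 350.524766  ]
0 [319.07098437 262.74734492]
0.061 [319.12038361 148.63591642]
notch [319.25307677 246.70766508]
notch [319.05409096 159.38457208]
```

View pics/w5c.png

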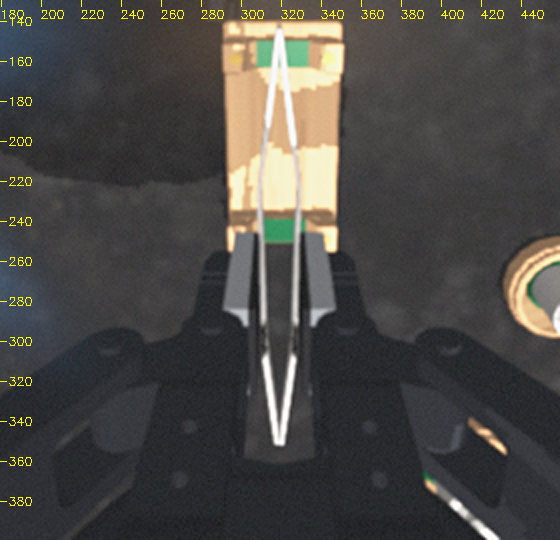

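Tweezers are held centrally: ends at rows 145 and 352, predicted 149 and 350. The notches appear about 2 px right of and above prediction, so I'll shift 1 mm.

```bash
python3 - <<'E'
from h import *
manip.move_linear([.443,-.1848,.035],Rj(D(7.7)),vel=.1);manip.pause(.2);st("above")
print("contact",manip.move_linear([.443,-.1848,.0165],vel=.03,stop_force=3));st("down")
c=manip.get_calibration("wrist");im=manip.capture("wrist")[...,::-1].copy();crop(im,"pics/w6c.png",220,120,200,260,2.2)
E
```

```text
above [ 0.4435 -0.185   0.0356] w 0.114 F [ 0.2 -0.3  0.2] t 37.9
contact True
down [ 0.4429 -0.1848  0.0199] w 0.113 F [-1.9 -0.4  6.9] t 38.5
```

View pics/w6c.png

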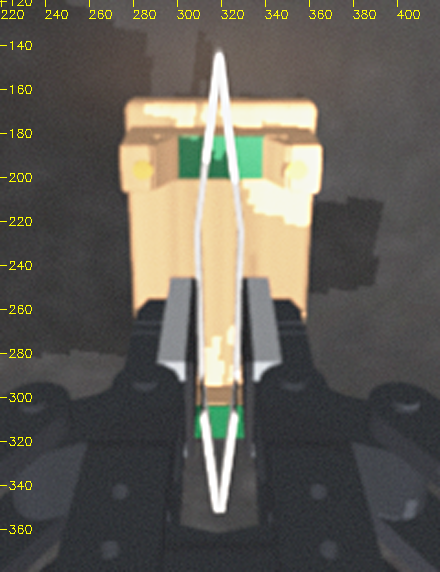

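Contact came at the expected height and the tweezers lie centred across both green notches (cols ~319). I'll release, retreat and check.

```bash
python3 - <<'E'
from h import *
release(.35,up=.12)
manip.movep([.45,-.48,.25],Rj(D(-60)));manip.pause(.5)
im=manip.capture("top")[...,::-1].copy();cv2.imwrite("pics/top1.png",im);crop(im,"pics/top1c.png",205,135,200,140,4)
c=manip.get_calibration("top")
for P in([.5947,-.0754,.06],[.5576,-.350,.047],[.5765,-.2387,.042]):print(w2pix(c,P).round(1))
u=np.array([np.cos(D(97.7)),np.sin(D(97.7)),0])
for d in(-.061,.061):print(w2pix(c,np.array([.442,-.1855,.02])+d*u).round(1))
st("")
E
```

```text
released [ 0.4416 -0.1846  0.1386] w 0.349 F [ 0.2 -0.4 -0.3] t 39.8
[234.7 193.7]
[349.3 203.6]
[303. 199.]
[308.8 251.6]
[259.3 261. ]
 [ 0.45   -0.4799  0.25  ] w 0.353 F [-0.1  0.2 -0.6] t 41.5
```

View pics/top1c.png

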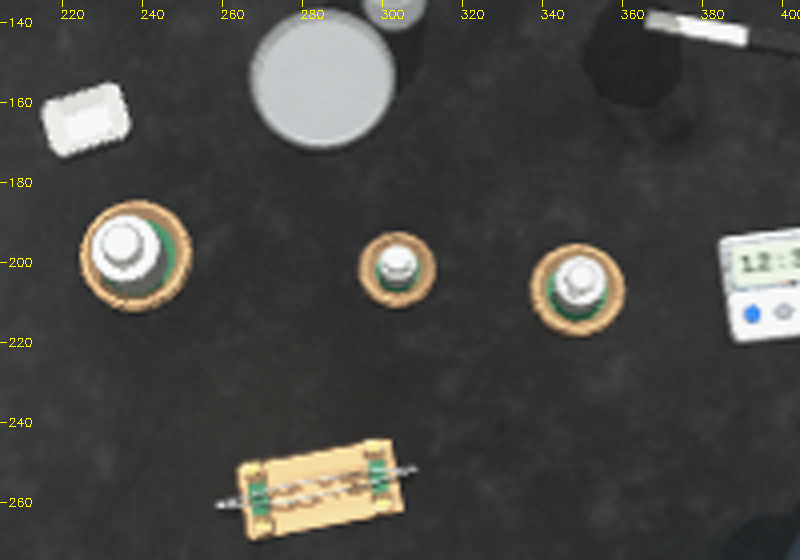

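Tweezer ends are at (259,261) and (308.7,251.7), matching the predicted middle-over-middle pose. The small and medium weights agree too. The large knob is about 2 px off, so I'll look at it closely.

```bash
python3 - <<'E'
from h import *
manip.movep([.53,-.11,.11],Rj(D(-90)));manip.pause(.3)
c=manip.get_calibration("wrist");im=manip.capture("wrist")[...,::-1].copy();cv2.imwrite("pics/w7.png",im);crop(im,"pics/w7c.png",190,60,200,150,4)
# outlines: knob top, body top, foot for weight centred & nest rim
for n,z in(("knob top",.060),("body top",.045),("foot",.004),("rim",.014)):print(n,w2pix(c,[.5947,-.0754,z]).round(1),"px/mm",np.linalg.norm(w2pix(c,[.5947,-.0744,z])-w2pix(c,[.5947,-.0754,z])).round(2))
st("")
E
```

```text
knob top [263.7 128.1] px/mm 1.6
body top [267.6 125.8] px/mm 1.49
foot [275.9 120.8] px/mm 1.25
rim [274.1 121.8] px/mm 1.3
 [ 0.5301 -0.1105  0.1101] w 0.353 F [ 0.6 -0.1 -1.3] t 43.4
```

View pics/w7c.png

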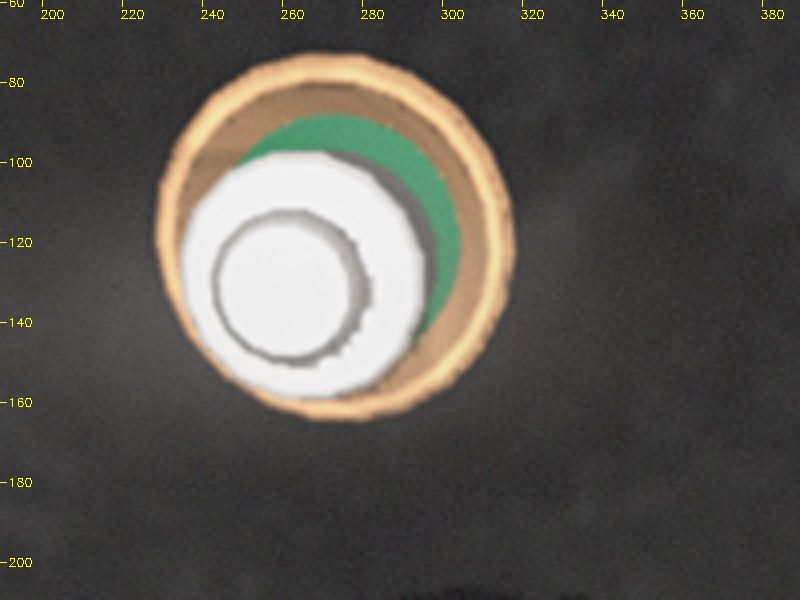

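Close up, the nest rim is centred at (274,119) and the large weight's body top at (266,128.7), where a centred weight would show at about (267.5,123). So the weight sits about 4 mm toward the robot, touching the taper. I'll regrip it the same way and shift it by the measured offset.

```bash
python3 - <<'E'
from h import *
pick((.5948,-.0759),.0182,(-120,),open_=.75,grip=60,up=.012)
p=manip.sense()['position']
place((.5988,-.0769),.0182,-120)
release(.75)
manip.movep([.53,-.11,.11],Rj(D(-90)));manip.pause(.3)
c=manip.get_calibration("wrist");im=manip.capture("wrist")[...,::-1].copy();cv2.imwrite("pics/w8.png",im);crop(im,"pics/w8c.png",190,60,200,150,4)
for n,z in(("knob top",.060),("body top",.045),("foot",.004),("rim",.014)):print(n,w2pix(c,[.5947,-.0754,z]).round(1))
st("")
E
```

```text
hit False
closed [ 0.5957 -0.0759  0.0195] w 0.473 F [-0.4  0.7  5.9] t 45.6
lifted [ 0.5947 -0.076   0.0302] w 0.473 F [ 0.5 -0.4 -5.5] t 45.9
above [ 0.5985 -0.0768  0.0318] w 0.471 F [ 0.  -0.  -4.8] t 46.3
contact True
down [ 0.5991 -0.0769  0.0195] w 0.472 F [-1.2 -0.5  5.6] t 46.7
released [ 0.5969 -0.0769  0.1074] w 0.746 F [ 0.6  0.3 -0.6] t 47.8
knob top [266.  128.9]
body top [269.7 126.5]
foot [277.7 121.4]
rim [276.  122.5]
 [ 0.5305 -0.1094  0.1099] w 0.752 F [-0.9  0.7 -0.4] t 48.7
```

View pics/w8c.png

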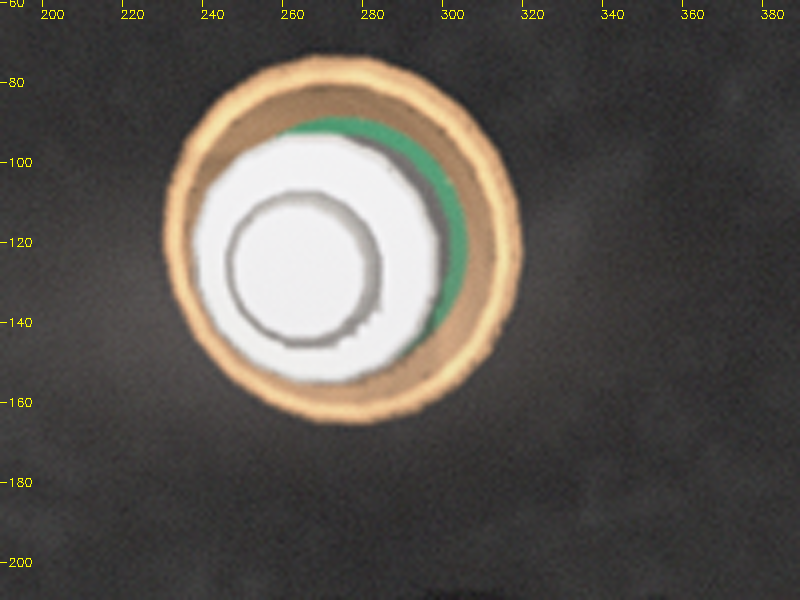

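The large weight is now within about 1 mm of centre: body top (269,124.4), expected about (269.7,123.7). My viewing budget is used up, so I'll check the small and medium nests by code from the same kind of close view, with the large one as a control.

```bash
cat > chk.py <<'E'
from h import *
from scipy.optimize import least_squares
t=np.linspace(0,2*np.pi,80)
def circ(x,y,Dm,zs): return np.array([[x+Dm/2*np.cos(a),y+Dm/2*np.sin(a),z] for a in t for z in zs])
def hc(pts):
    m=cv2.moments(cv2.convexHull(np.float32(pts)));return np.array([m['m10'],m['m01']])/m['m00'],m['m00']
def fit(c,mask,p0,Dm,zs):
    n,lab,s,cen=cv2.connectedComponentsWithStats(mask.astype(np.uint8));p=w2pix(c,[*p0,zs[-1]])
    i=min([i for i in range(1,n) if s[i,4]>300],key=lambda i:np.linalg.norm(cen[i]-p))
    o,A=hc(np.argwhere(lab==i)[:,::-1]);g=lambda q:hc([w2pix(c,P) for P in circ(*q,Dm,zs)])
    r=least_squares(lambda q:g(q)[0]-o,p0,diff_step=1e-3);return r.x,A/g(r.x)[1]
for k,p,Dn,Dw,zb in(("L",(.5947,-.0754),.07,.042,.045),("S",(.5765,-.2387),.047,.022,.032),("M",(.5576,-.350),.058,.031,.035)):
    manip.movep([p[0]-.065,p[1]-.034,.11],Rj(D(-90)));manip.pause(.4)
    c=manip.get_calibration("wrist");im=manip.capture("wrist")[...,::-1].copy();cv2.imwrite(f"pics/c{k}.png",im)
    h=cv2.cvtColor(im,cv2.COLOR_BGR2HSV)
    a,fa=fit(c,(h[...,1]>70)&(h[...,2]>60)&(h[...,0]>8)&(h[...,0]<85),p,Dn,(0,.014))
    b,fb=fit(c,(h[...,1]<45)&(h[...,2]>110),p,Dw,(zb,))
    print(k,"nest",a.round(4),round(fa,2),"weight",b.round(4),round(fb,2),"diff mm",((b-a)*1000).round(1))
st("")
E
python3 chk.py
```

```text
L nest [ 0.5956 -0.0748] 0.97 weight [ 0.596  -0.0756] 1.01 diff mm [ 0.4 -0.8]
S nest [ 0.5773 -0.2382] 0.97 weight [ 0.5777 -0.2398] 1.07 diff mm [ 0.4 -1.6]
M nest [ 0.5583 -0.3498] 0.97 weight [ 0.5589 -0.3507] 1.02 diff mm [ 0.6 -0.9]
 [ 0.4929 -0.3835  0.1101] w 0.751 F [-0.3  0.2  0. ] t 51.5
```

```bash
python3 - <<'E'
from h import *
p=manip.sense()['position'];manip.move_linear([p[0],p[1],.22]);manip.pause(.3);st("end");manip.sign_off()
E
```

```text
end [ 0.4927 -0.3833  0.2192] w 0.751 F [ 0.3  0.4 -0.4] t 52.7
the job is handed in; nothing more can be done
```

The job is done and handed in at about 53 s. I moved the small weight first, then the medium, the large and the tweezers. Each was lowered until it touched and then released. The robot was clear of everything at hand-in, and the petri dish and timer were not touched.

- **Weights:** all three stand upright in the nest made for their size. The last close-up check put them off centre by 0.9 mm (large), 1.6 mm (small) and 1.1 mm (medium), against 3 to 3.5 mm of clearance. Each touched down at the height expected for full depth.
- **Tweezers:** they lie in both notches, with both ends within about a pixel of the middle-over-middle position in the top view.
- **Mended on the way:** the large weight first sat about 4 mm off centre, against the nest's taper. I gripped it again, shifted it and set it down, and the two checks after that agreed.
- **Disagreement:** the cameras differed from each other by 1 to 2 mm, and up to 5 mm on the tall weights before I moved them. I used all 16 pictures, so the last weight check was made by image code alone, not by eye.

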